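Tea bricks from the press mould to the drying rack

ROBOT

A 6-joint arm with a two-finger parallel gripper is mounted at the origin on the work surface. World frame = base frame: x ahead of the robot, y to its left, z up, the work surface at z = 0. Lengths are in mm, angles in rad, forces in N, time in s.
With the tool pointing down it reaches from about 250 to 725 mm from the base axis. Payload 4 kg.
Tool frame: the origin (TCP) lies at the very end of the fingers, on their centre line; the grasp point (between the pads) lies 19 mm behind it (robot.grip_depth is the distance from the TCP to the grasp point, in mm); y points along the fingers, z is the direction in which the jaws open and shut, and the axes are right-handed (so a half turn about y gives the same grasp; the last joint's range is limited). The gripper opens to 85 mm and grips with 20 to 120 N. Pads are 22 mm wide; open, the fingers measure 114 mm over their backs; the gripper's body (76 mm by 85 mm) begins 54 mm behind the grasp point. The pads swing forward as they close: fully open they stand 13 mm farther back than shut.
Start: joints at [1.264, 0.241, 0.005, 1.335, 0, 1.571], TCP at [151.003, 476.652, 231.306] pointing down, gripper open.
Joint ranges: [-2.72, 2.72], [-1.05, 1.87], [-1.09, 1.28], [-1.99, 2.15], [-1.42, 1.44], [-3.14, 3.14]. Speed limits (rad/s): [2.79, 2.79, 3.14, 3.14, 3.14, 3.14].

INTERFACE

Orientations are given as a rotation vector (axis times angle).
In Python, from workcell import robot gives the robot as it stands. The module is installed in compiled form; this text tells all that it offers.
- The arm moves only by the shell command python3 -m handwheel 'ROWS' [FORCE]. ROWS is JSON, one flat list of numbers, 7 for each row, row after row: the shift along the tool's x, y, z in m, then the turn, a rotation vector about the tool's x, y, z in degrees, then the finger opening in m, from 0 to 0.0854. A call has 1 to 5 rows; each row is the pose to reach, as a shift and turn from the pose commanded when the call began, along the tool's axes at that moment; what a row does not reach only later rows make up. A row lasts 1/10 s, in which the tool goes at most 50 mm and 8.59 degrees, less where a joint would pass 70% of its speed; a pose out of reach is approached as far as the arm can. A call with a gripper value outside its range is refused whole. The fingers move at their own pace and stop on an object; FORCE is the grip in N (left out, the last holds). Time passes only in rows, so rows that repeat a pose let the fingers close. It gives the time, the measured TCP pose, the force and the opening at its end, in the units of the state.
- robot.get_state(): the state, without advancing time (a new reading comes with each control period).
- robot.camera(name): name is "side" or "top" or "wrist"; returns the picture (400x640x3 uint8, blue, green, red); there is no depth.
- robot.camera_params(name): a dict with "fovy" (degrees; the focal length in pixels is half the picture's height over the tangent of half this angle, whatever the lens; pixels are square), "cx", "cy" (the principal point, pixels), "k1" (the pictures are not rectified: a ray, as slopes to the right and down, at radius r is drawn at 1 + k1 r^2 times it, then the intrinsics apply), "R" (3x3) and "t" (3): a world point X has camera coordinates R X + t; the wrist camera has in their place "hand_eye" (4x4, takes a point from camera to tool coordinates, whose origin is the TCP and whose axes are the tool frame's). Camera axes: x right, y down, z forward; pixel columns grow to the right and rows downward; lengths in mm; the calibration is good to about 2 mm. A picture is of the moment at which its call begins: read the wrist's pose just before it. camera_params takes no time and is no camera call.
- robot.sign_off(): hands the job in, once; it reports no verdict.
The state is a dict: "time": time; "q": joint angles; "dq": joint speeds; "joint_efforts": joint torques, N m; "tcp_pos": TCP position; "ee_rot": TCP orientation; "force": force on the tool from outside, world axes, zero at the start; "wrist_torque": the same for the moment, N m; "opening": finger opening in mm.
Only numpy, scipy, OpenCV 4.12 (cv2) and the standard library are available. Lean on these libraries where they do the work, as an engineer would, in place of code of your own. Each camera call takes 0.05 s, during which the arm holds its last target. There are 200 camera calls.

TASK

Lift every tea brick out of the open press mould and slide it flat under the low board of the drying rack, straight in the bay whose drawn outline has its own colour and fully home against the back stop; there may be three or four bricks. When all are in, press the red fan button on top of the rack fully down and let go; leave the teaware around undisturbed, and all the bricks home at the end.

Things in the scene. Friction and masses are not known exactly. Their poses are not given: they have to be found in the camera images.
- brick_dark_center (a point): the dark brown pressed tea brick, a loose rigid block 110 mm long (own x) x 46 mm wide (own y) x 30 mm high (own z), about 0.18 kg; the point is its centre, 15 mm above its underside; either end may go in first. May be absent (None from the start)
- brick_green_center (a point): the green pressed tea brick, a loose rigid block 110 mm long (own x) x 46 mm wide (own y) x 30 mm high (own z), about 0.18 kg; the point is its centre, 15 mm above its underside; either end may go in first. May be absent (None from the start)
- brick_yellow_center (a point): the yellow pressed tea brick, a loose rigid block 110 mm long (own x) x 46 mm wide (own y) x 30 mm high (own z), about 0.18 kg; the point is its centre, 15 mm above its underside; either end may go in first. May be absent (None from the start)
- brick_red_center (a point): the brick-red pressed tea brick, a loose rigid block 110 mm long (own x) x 46 mm wide (own y) x 30 mm high (own z), about 0.18 kg; the point is its centre, 15 mm above its underside; either end may go in first. May be absent (None from the start)
- spot_dark: the dark brown outline drawn flat in front of and running under the rack: where the dark brown brick belongs. Origin on the counter (z = 0) at the centre of the brick's footprint when it is fully home; x points into the rack (away from the robot), along the brick's length. A filled patch 46 x 22 mm lies in front of it, centred 74 mm before the origin (-x). Which bay has which colour changes
- spot_green: the green outline drawn flat in front of and running under the rack: where the green brick belongs. Origin on the counter (z = 0) at the centre of the brick's footprint when it is fully home; x points into the rack (away from the robot), along the brick's length. A filled patch 46 x 22 mm lies in front of it, centred 74 mm before the origin (-x). Which bay has which colour changes
- spot_yellow: the yellow outline drawn flat in front of and running under the rack: where the yellow brick belongs. Origin on the counter (z = 0) at the centre of the brick's footprint when it is fully home; x points into the rack (away from the robot), along the brick's length. A filled patch 46 x 22 mm lies in front of it, centred 74 mm before the origin (-x). Which bay has which colour changes
- spot_red: the brick-red outline drawn flat in front of and running under the rack: where the brick-red brick belongs. Origin on the counter (z = 0) at the centre of the brick's footprint when it is fully home; x points into the rack (away from the robot), along the brick's length. A filled patch 46 x 22 mm lies in front of it, centred 74 mm before the origin (-x). Which bay has which colour changes
- rack: low wooden drying rack, fixed. Origin on the counter at the middle of its front edge; x points into the rack, y along the edge. Its board, 332 mm wide, overhangs the counter: underside at 38 mm, top at 52 mm, so a flat brick (30 mm high) has 8 mm above it. A white fan unit 75 mm high stands from 141 mm inside the front edge
- rack_stop (a point): middle of the face of the back stop under the board, 75 mm inside the front edge, on the counter. A brick against it still shows 35 mm of its length in front of the board (spot origins lie 20 mm inside the edge). Four open-fronted bays, centre lines at rack y = -120, -40, 40, 120 mm, each 68 mm wide between rails 12 mm high that start at the front edge; floor is the counter
- fan_button_top (a point): top centre of the red round push button (radius 16 mm) of the fan, on top of the rack's board, 85 mm inside the front edge; it is pressed straight down, 6 mm of travel, 5 N at the bottom, and springs back
- fan_button (a joint): travel of the fan button in m: 0 = up, 0.006 = fully pressed
- mould: the open aluminium press mould, fixed, 266 (x) x 174 (y) x 18 mm high, origin at the centre of its underside. Four cavities 114 x 50 mm, 12 mm deep (floor 6 mm above the counter), centred at x = +-64, y = +-46 mm, long side along x. A brick in a cavity stands 18 mm proud of the mould's top (brick top 36 mm above the counter)
- teapot: bystander: red clay teapot, body 112 mm across, 90 mm high with its knob, spout to its +y; origin under its centre
- pitcher: bystander: frosted glass pitcher, 76 mm across, 95 mm high, handle to its +y; origin under its centre
- cup1: bystander: celadon cup, 62 mm across, 45 mm high; origin under its centre
- cup2: bystander: second celadon cup, same size; origin under its centre
- cup_clip: bystander: wooden cup clip, 150 mm long (own x), about 30 mm wide, 12 mm high, lying on the counter; origin under its middle
- tea_tin: bystander: green round tea tin, 72 mm across, 100 mm high; origin under its centre
There are look-alikes about, which are no part of the job. Of the things like the part that bears brick_yellow_center, leave any that is blue or white; of the rest the larger one is meant.

How it is judged:
By the outcome, as a careful person would: the job done as asked, in the order asked, and still so for the second after the job is handed in, with the robot touching nothing.
Of brick_dark, brick_green, brick_yellow, brick_red only 3 to 4 are there at a start; the rules pass over those that are not, and their reading is None.
At some moment in a run one of brick_dark, brick_green, brick_yellow, brick_red may be knocked a few centimetres aside while the robot is not near it.
It also fails if it takes over 210 s, if anything falls off the work surface, if the arm or the gripper's body presses on something with over 40 N, if the wrist force passes 120 N, or if a joint passes its speed limit or range.

## Working session

There is one attempt and no reset: what is moved stays moved. The work goes in short steps, Python scripts to look and compute and a shell command to move; the robot and the scene stay as the last step left them, time stands still between calls to the robot, and variables do not carry over. Pictures are saved under pics/ and viewed, about 12 in all and at most 16, crops included, and the job is handed in when it is done.

```bash
mkdir -p pics
cat > h.py <<'E'
import numpy as np, cv2
from scipy.spatial.transform import Rotation as Ro
from workcell import robot
def params(n):
    p=robot.camera_params(n); f=200/np.tan(np.radians(p['fovy'])/2); return p,f
def ext(n,s=None):
    p,f=params(n)
    if 'R' in p: R=np.array(p['R']);t=np.array(p['t']).ravel(); return p,f,R.T,-R.T@t
    s=s or robot.get_state(); H=np.array(p['hand_eye']); Rt=Ro.from_rotvec(s['ee_rot']).as_matrix()
    return p,f,Rt@H[:3,:3],Rt@H[:3,3]+np.array(s['tcp_pos'])
def cast(n,uv,z,s=None):
    p,f,Rc,c=ext(n,s); uv=np.atleast_2d(np.float64(uv))
    K=np.array([[f,0,p['cx']],[0,f,p['cy']],[0,0,1.]])
    x=cv2.undistortPoints(uv.reshape(-1,1,2),K,np.array([p['k1'],0,0,0.])).reshape(-1,2)
    d=np.c_[x,np.ones(len(x))]@Rc.T
    return c+d*((z-c[2])/d[:,2])[:,None]
def proj(n,X,s=None):
    p,f,Rc,c=ext(n,s); x=(np.atleast_2d(X)-c)@Rc; x=x[:,:2]/x[:,2:]
    r=1+p['k1']*(x**2).sum(1,keepdims=True); return x*r*f+[p['cx'],p['cy']]
def todl(tgt,yaw=None):
    """tool-frame shift (m) to world tcp target mm"""
    s=robot.get_state(); R=Ro.from_rotvec(s['ee_rot'])
    return R.inv().apply(np.array(tgt)-s['tcp_pos'])/1000
E
python3 - <<'E'
from h import *
s=robot.get_state(); print(s); print(Ro.from_rotvec(s['ee_rot']).as_matrix().round(3))
for n in ('top','side','wrist'):
    p=robot.camera_params(n); print(n,p); cv2.imwrite(f'pics/{n}0.png',robot.camera(n))
E
```

```text
{'time': 0.0, 'q': array([1.26396917e+00, 2.41459092e-01, 3.74879456e-03, 1.33518929e+00,
       2.66678931e-05, 1.57078653e+00]), 'dq': array([ 2.32885907e-05, -8.27850787e-04,  1.48598437e-03, -2.15404411e-03,
        2.69805616e-03,  8.94972269e-04]), 'joint_efforts': array([-3.03669012e-04, -3.72317612e+01,  2.52408975e+01,  1.69034681e-02,
       -3.30704360e-06, -5.14867338e-06]), 'tcp_pos': array([150.82381206, 476.06301451, 230.3992935 ]), 'ee_rot': array([-1.55942751,  0.24114556, -0.24059737]), 'force': array([ 0.40709214, -0.29950903,  1.06438435]), 'wrist_torque': array([-0.02119561, -0.01230088,  0.01011484]), 'opening': 85.0642315052574}
[[ 0.953 -0.001  0.302]
 [-0.302 -0.002  0.953]
 [-0.    -1.    -0.002]]
top {'fovy': 45.50969394028418, 'cx': 318.88407172042423, 'cy': 196.03575989166313, 'k1': -0.0425661446198957, 'R': array([[-0.00444069, -0.99997772, -0.00498473],
       [-0.99905119,  0.00465243, -0.04330207],
       [ 0.0433243 ,  0.00478771, -0.99904959]]), 't': array([ -39.72784099,  513.2100406 , 1648.36692031])}
side {'fovy': 57.08178451374279, 'cx': 323.7161341245562, 'cy': 193.7176432151134, 'k1': 0.017699700263372, 'R': array([[-0.97647432, -0.21518321, -0.01393129],
       [-0.13762565,  0.67165755, -0.72796657],
       [ 0.16600324, -0.70892336, -0.68547108]]), 't': array([500.47595774, 179.46031115, 914.45509268])}
wrist {'fovy': 58.46135810877024, 'cx': 323.2468256278597, 'cy': 196.884130795304, 'k1': -0.025611471244478594, 'hand_eye': array([[-3.44990632e-05,  9.59354475e-01,  2.82203809e-01,
        -7.15479829e+01],
       [-1.51934896e-03, -2.82203534e-01,  9.59353354e-01,
        -1.43207950e+02],
       [ 9.99998845e-01, -3.95669272e-04,  1.46732998e-03,
        -1.18257156e+00],
       [ 0.00000000e+00,  0.00000000e+00,  0.00000000e+00,
         1.00000000e+00]])}
```

View pics/top0.png

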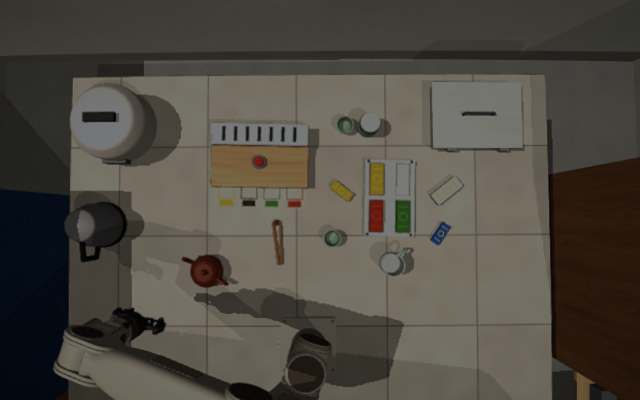

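View pics/side0.png

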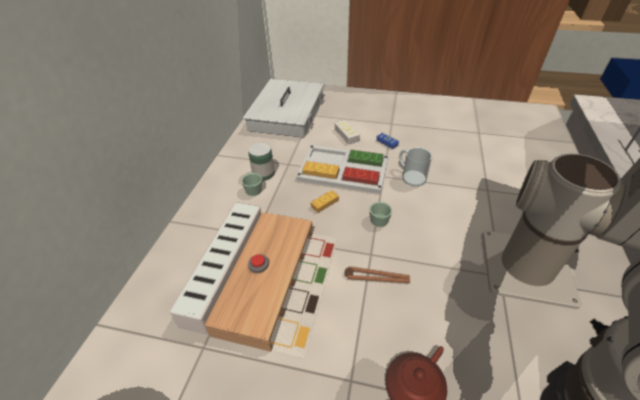

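The top view shows yellow, red and green bricks in the mould at (377,179), (376,216) and (403,216), with one cavity empty, so dark is absent. A small yellow look-alike lies outside at (342,190). The rack spots at row ~203 run, left to right, yellow (226), dark (249), green (271) and red (294).

```bash
cat >> h.py <<'E'
RNG={'red':[((0,130,60),(9,255,255)),((174,130,60),(180,255,255))],'green':[((40,70,20),(80,255,255))],'yellow':[((14,120,60),(32,255,255))]}
def mask(im,col,vs=1.0):
    hsv=cv2.cvtColor(im,cv2.COLOR_BGR2HSV); m=0
    for a,b in RNG[col]: m=m|cv2.inRange(hsv,a,b)
    return m
def blobs(im,col,amin=40,close=3):
    m=cv2.morphologyEx(mask(im,col),cv2.MORPH_CLOSE,np.ones((close,close),np.uint8))
    cs,_=cv2.findContours(m,cv2.RETR_EXTERNAL,cv2.CHAIN_APPROX_NONE)
    return sorted([c for c in cs if cv2.contourArea(c)>amin],key=cv2.contourArea,reverse=True)
def rect(n,c,z,s=None):
    """contour -> world min-area rect on plane z: centre, long, short, yaw(deg) of long axis"""
    w=cast(n,c.reshape(-1,2),z,s)[:,:2]; (x,y),(a,b),t=cv2.minAreaRect(w.astype(np.float32))
    if a<b: a,b,t=b,a,t+90
    return round(x,1),round(y,1),round(a,1),round(b,1),round((t+90)%180-90,1)
E
python3 - <<'E'
from h import *
im=cv2.imread('pics/top0.png')
for c in RNG:
    for k in blobs(im,c,25):
        (u,v)=k.reshape(-1,2).mean(0); 
        if 150<u<480 and 100<v<300: print(c,(round(u),round(v)),'z36',rect('top',k,36),'z0',rect('top',k,0)[:2])
print('rack front corners z52',cast('top',[[211,187],[308,187]],52).round())
print('button',cast('top',[[259,161]],60).round())
E
```

```text
red (376, 216) z36 (444.4, -235.6, 106.2, 44.5, -0.6) z0 (444.5, -239.7)
red (202, 272) z36 (256.0, 358.3, 68.9, 66.9, -22.9) z0 (251.9, 367.3)
red (294, 204) z36 (486.7, 43.2, 41.2, 17.1, 89.7) z0 (487.7, 45.3)
red (258, 161) z36 (633.7, 165.3, 31.1, 27.7, 89.7) z0 (637.9, 170.0)
green (402, 216) z36 (440.7, -328.1, 106.1, 44.6, -0.6) z0 (440.7, -334.2)
green (271, 203) z36 (487.1, 122.1, 41.3, 17.2, 89.7) z0 (488.1, 125.9)
yellow (264, 166) z36 (616.2, 162.5, 332.6, 139.8, 88.1) z0 (620.0, 167.2)
yellow (376, 179) z36 (571.4, -240.3, 106.9, 44.7, -0.6) z0 (574.2, -244.5)
yellow (341, 190) z36 (531.1, -118.9, 80.9, 33.4, 51.8) z0 (533.1, -120.4)
yellow (226, 202) z36 (491.2, 278.7, 38.1, 17.2, 89.7) z0 (492.3, 285.9)
rack front corners z52 [[544. 325.  52.]
 [542.  -5.  52.]]
button [[631. 160.  60.]]
```

```bash
python3 -m handwheel '[0.157,0.02,-0.194,0,-17,0,0.085, 0.157,0.02,-0.194,0,-17,0,0.085, 0.157,0.02,-0.194,0,-17,0,0.085, 0.157,0.02,-0.194,0,-17,0,0.085, 0.157,0.02,-0.194,0,-17,0,0.085]'
python3 -m handwheel '[0.094,0.02,-0.23,0,0,0,0.085, 0.094,0.02,-0.23,0,0,0,0.085, 0.094,0.02,-0.23,0,0,0,0.085, 0.094,0.02,-0.23,0,0,0,0.085, 0.094,0.02,-0.23,0,0,0,0.085]'
python3 -m handwheel '[0.094,0.02,-0.23,0,0,0,0.085, 0.094,0.02,-0.23,0,0,0,0.085, 0.094,0.02,-0.23,0,0,0,0.085, 0.094,0.02,-0.23,0,0,0,0.085, 0.094,0.02,-0.23,0,0,0,0.085]'
python3 - <<'E'
from h import *
s=robot.get_state(); print(s['tcp_pos'],s['time']); print(Ro.from_rotvec(s['ee_rot']).as_matrix().round(3))
E
```

```text
time: 0.65
tcp_pos: [241.5, 244.1, 211.1]
ee_rot: [-1.571, 0.007, -0.007]
force: [1.2, 0.9, -0.4]
opening: 84.6
time: 1.15
tcp_pos: [333.3, 12.9, 191.5]
ee_rot: [-1.571, 0.007, -0.009]
force: [2.0, 0.3, 0.7]
opening: 85.1
time: 1.65
tcp_pos: [424.9, -218.2, 171.0]
ee_rot: [-1.57, 0.009, -0.009]
force: [0.7, 0.6, 0.4]
opening: 85.1
[ 424.92855906 -218.19737237  171.03369008] 1.65
[[ 1.    -0.     0.011]
 [-0.011  0.     1.   ]
 [-0.    -1.     0.   ]]
```

```bash
cat > look.py <<'E'
from h import *; import sys
tag=sys.argv[1]; z=float(sys.argv[2]); s=robot.get_state(); im=robot.camera('wrist'); cv2.imwrite(f'pics/{tag}.png',im)
print('tcp',s['tcp_pos'].round(1),'t',s['time'],'yaw',np.degrees(np.arctan2(*Ro.from_rotvec(s['ee_rot']).as_matrix()[[1,0],0])).round(2))
for c in RNG:
    for k in blobs(im,c,300,5):
        b=cv2.boundingRect(k); print(c,'box',b,rect('wrist',k,z,s))
E
python3 look.py w1 36
```

```text
tcp [ 424.9 -218.2  171. ] t 1.65 yaw -0.63
red box (276, 140, 58, 130) (444.3, -234.8, 111.1, 45.0, -1.6)
red box (560, 228, 67, 83) (505.4, 18.1, 80.4, 51.5, -1.3)
green box (160, 138, 71, 135) (444.2, -322.9, 116.0, 51.3, -1.5)
yellow box (279, 278, 51, 93) (557.5, -237.8, 98.1, 45.5, -1.7)
yellow box (552, 293, 88, 74) (557.8, 43.2, 130.5, 44.0, 58.3)
yellow box (388, 250, 43, 61) (512.3, -135.7, 55.3, 34.7, 52.0)
yellow box (26, 287, 31, 28) (529.7, -475.3, 28.8, 27.4, -14.7)
yellow box (21, 124, 24, 25) (382.9, -446.8, 19.2, 18.3, -13.9)
```

View pics/w1.png

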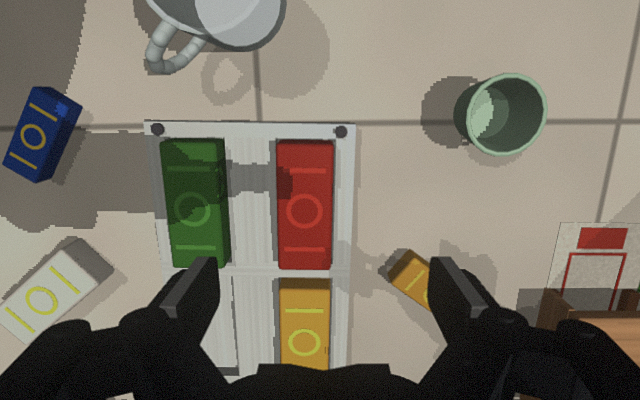

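```bash
python3 -m handwheel '[-0.019,0,-0.016,0,0.6,0,0.068, -0.019,0.05,-0.016,0,0.6,0,0.068, -0.019,0.09,-0.016,0,0.6,0,0.068, -0.019,0.1,-0.016,0,0.6,0,0.068, -0.019,0.1,-0.016,0,0.6,0,0.068]' 60
python3 -m handwheel '[0,0.015,0,0,0,0,0.068, 0,0.03,0,0,0,0,0.068, 0,0.042,0,0,0,0,0.068, 0,0.051,0,0,0,0,0.068, 0,0.051,0,0,0,0,0.068]'
```

```text
time: 2.2
tcp_pos: [404.2, -230.8, 70.1]
ee_rot: [-1.568, 0.019, -0.013]
force: [0.8, -0.3, 0.2]
opening: 67.7
time: 2.7
tcp_pos: [406.3, -231.9, 21.0]
ee_rot: [-1.571, 0.015, -0.016]
force: [-0.2, -0.3, -0.5]
opening: 67.9
```

```bash
python3 -m handwheel '[0,0,-0.002,0,0,0,0.068, 0,0.001,-0.002,0,0,0,0.068, 0,0.001,-0.002,0,0,0,0.04, 0,0.001,-0.002,0,0,0,0.04, 0,0.001,-0.002,0,0,0,0.04]' 60
python3 -m handwheel '[0,0,0,0,0,0,0.04, 0,0,0,0,0,0,0.04, 0,-0.01,0,0,0,0,0.04, 0,-0.02,0,0,0,0,0.04, 0,-0.02,0,0,0,0,0.04]'
python3 - <<'E'
from h import *
im=robot.camera('wrist'); cv2.imwrite('pics/w2.png',im); print(robot.get_state()['wrist_torque'])
E
```

```text
time: 3.2
tcp_pos: [406.1, -234.0, 20.3]
ee_rot: [-1.571, 0.015, -0.017]
force: [-0.9, 0.3, 4.9]
opening: 44.2
time: 3.7
tcp_pos: [406.6, -234.4, 41.0]
ee_rot: [-1.572, 0.014, -0.018]
force: [0.4, -1.2, -2.3]
opening: 44.5
[-0.01704189  0.05983046  0.06346848]
```

View pics/w2.png

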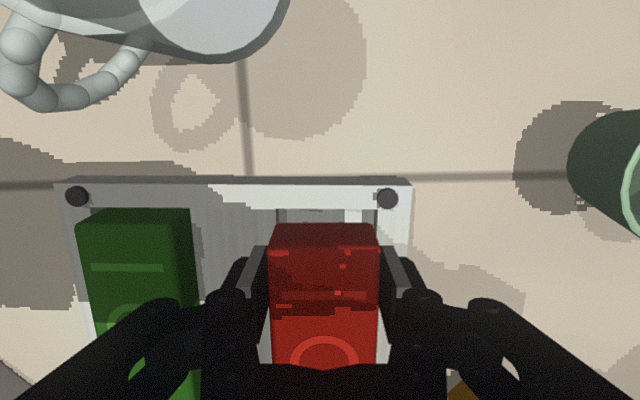

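```bash
python3 -m handwheel '[0,-0.04,0,0,0,0,0.04, 0,-0.08,0,0,0,0,0.04, 0,-0.11,0.04,0,0,0,0.04, 0,-0.11,0.08,0,0,0,0.04, 0,-0.11,0.12,0,0,0,0.04]'
python3 -m handwheel '[-0.005,0,0.04,0,0,0,0.04, -0.01,0,0.08,0,0,0,0.04, -0.01,0,0.12,0,0,0,0.04, -0.01,0,0.15,0,0,0,0.04, -0.01,0,0.16,0,0,0,0.04]'
python3 -m handwheel '[0,0,0,0,0,0,0.04]'
python3 look.py w3 0
```

```text
time: 4.25
tcp_pos: [408.6, -113.0, 150.5]
ee_rot: [-1.571, 0.015, -0.02]
force: [0.8, 0.8, -2.5]
opening: 44.3
time: 4.75
tcp_pos: [400.9, 48.7, 149.2]
ee_rot: [-1.57, 0.013, -0.013]
force: [-0.3, -0.7, -2.5]
opening: 44.6
time: 4.85
tcp_pos: [401.1, 47.3, 149.2]
ee_rot: [-1.571, 0.014, -0.013]
force: [0.2, -0.3, -2.6]
opening: 44.5
tcp [401.1  47.3 149.2] t 4.85 yaw -1.01
red box (266, 224, 116, 147) (517.8, 45.1, 156.4, 104.4, -0.5)
green box (415, 266, 30, 37) (498.5, 147.9, 46.9, 20.1, 26.8)
yellow box (0, 317, 54, 83) (584.3, -257.8, 117.1, 54.2, -16.8)
yellow box (544, 266, 96, 117) (558.6, 305.6, 164.7, 80.6, 28.3)
yellow box (98, 287, 51, 43) (521.0, -150.4, 57.8, 23.3, -54.0)
yellow box (446, 368, 33, 32) (621.4, 178.9, 54.0, 23.3, 34.3)
```

View pics/w3.png

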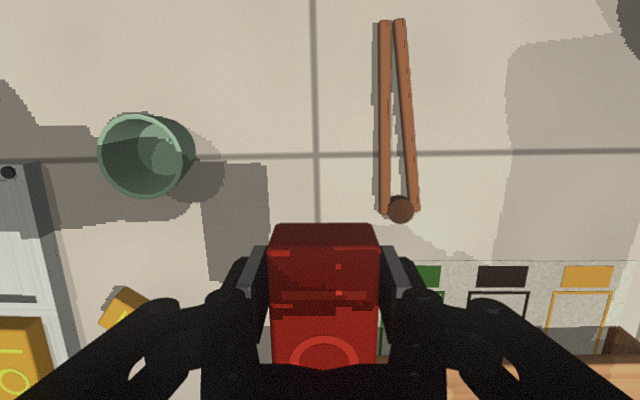

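Run:
```python
from h import *
print(cast('wrist',[[476,266],[528,266],[474,287],[526,287],[562,266],[613,266],[562,288],[610,288]],0).round(1)[:,:2])
print('clip',cast('wrist',[[400,222],[420,210]],6).round(1)[:,:2],'mould?')
```

```text
[[483.5 182.9]
 [484.8 231. ]
 [505.1 183.3]
 [506.5 232.4]
 [485.6 262.8]
 [487.  311.3]
 [508.5 266.9]
 [510.  313.5]]
clip [[437.1 110.3]
 [426.7 126.8]] mould?
```

```bash
python3 -m handwheel '[0.01,0.04,0,0,0,0,0.04, 0.027,0.08,0,0,0,0,0.04, 0.027,0.11,0,0,0,0,0.04, 0.027,0.127,0,0,0,0,0.04, 0.027,0.131,0,0,0,0,0.04]'
python3 -m handwheel '[0,0,0,0,0,0,0.04]'
python3 - <<'E'
from h import *
im=robot.camera('side'); cv2.imwrite('pics/s1.png',cv2.resize(im[180:370,170:430],None,fx=3,fy=3,interpolation=cv2.INTER_CUBIC))
E
```

```text
time: 5.4
tcp_pos: [426.2, 44.0, 16.2]
ee_rot: [-1.572, 0.023, -0.014]
force: [-0.4, 0.4, -2.4]
opening: 44.3
time: 5.5
tcp_pos: [428.0, 44.6, 18.1]
ee_rot: [-1.571, 0.019, -0.017]
force: [0.2, 0.1, -2.4]
opening: 44.8
```

View pics/s1.png

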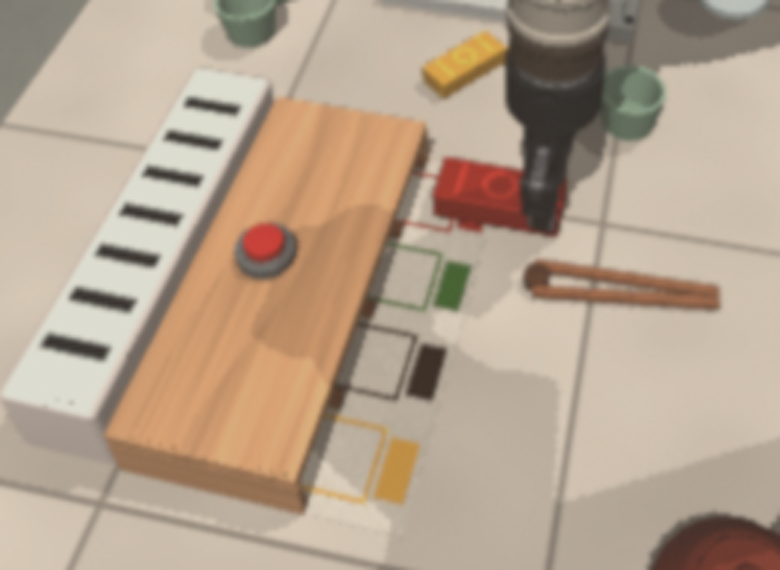

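The side view shows the red brick held level and in line with the red bay. The clip ends about 40 mm short of the green patch.

```bash
python3 -m handwheel '[0.015,0,0.002,0,0,0,0.04, 0.03,0,0.002,0,0,0,0.04, 0.045,0,0.002,0,0,0,0.04, 0.06,0,0.002,0,0,0,0.04, 0.072,0,0.002,0,0,0,0.04]'
python3 -m handwheel '[0.008,0.001,0,0,0,0,0.04, 0.014,0.001,0,0,0,0,0.04, 0.018,0.001,0,0,0,0,0.04, 0.021,0.001,0,0,0,0,0.04, 0.024,0.001,0,0,0,0,0.04]'
```

```text
time: 6.05
tcp_pos: [502.9, 46.1, 20.4]
ee_rot: [-1.57, 0.013, -0.02]
force: [-0.4, 0.3, -2.7]
opening: 44.7
time: 6.55
tcp_pos: [522.6, 45.9, 17.1]
ee_rot: [-1.571, 0.019, -0.013]
force: [-5.9, 1.1, 0.2]
opening: 44.4
```

```bash
python3 -m handwheel '[0,0.0015,0,0,0,0,0.04, 0,0.0025,0,0,0,0,0.04, 0.001,0.003,0,0,0,0,0.04, 0.002,0.003,0,0,0,0,0.04, 0.002,0.003,0,0,0,0,0.04]'
```

```text
time: 7.05
tcp_pos: [522.6, 45.8, 14.3]
ee_rot: [-1.571, 0.021, -0.011]
force: [-11.3, 0.1, 8.1]
opening: 44.3
```

```bash
python3 -m handwheel '[0,0,0,0,0,0,0.056, 0,0,0,0,0,0,0.056, 0,0,0,0,0,0,0.056, 0,-0.03,0,0,0,0,0.056, 0,-0.07,0,0,0,0,0.056]'
python3 -m handwheel '[-0.04,-0.04,0,0,0,0,0.068, -0.08,-0.07,0.04,0,0,0,0.068, -0.09,-0.07,0.07,0,0,0,0.068, -0.09,-0.07,0.07,0,0,0,0.068, -0.09,-0.07,0.07,0,0,0,0.068]'
python3 look.py w4 0
```

```text
time: 7.55
tcp_pos: [525.0, 45.6, 83.3]
ee_rot: [-1.571, 0.02, -0.013]
force: [0.7, 0.6, 0.6]
opening: 56.2
time: 8.05
tcp_pos: [438.4, 118.6, 155.3]
ee_rot: [-1.571, 0.012, -0.016]
force: [0.7, 0.1, -0.2]
opening: 68.1
tcp [438.4 118.6 155.3] t 8.05 yaw -1.03
red box (237, 252, 45, 62) (538.7, 54.0, 64.9, 42.7, -1.2)
red box (221, 225, 52, 22) (490.0, 47.6, 45.6, 20.4, 89.0)
green box (304, 225, 63, 89) (526.9, 127.1, 91.1, 58.0, -1.4)
yellow box (226, 293, 196, 64) (585.4, 115.0, 194.3, 70.2, -89.6)
yellow box (16, 247, 106, 76) (541.0, -127.6, 89.2, 53.9, 52.1)
yellow box (473, 226, 68, 81) (527.0, 288.2, 83.1, 58.2, -1.4)
yellow box (234, 357, 180, 21) (636.7, 114.6, 181.8, 25.2, 88.9)
yellow box (473, 377, 39, 23) (668.6, 294.0, 41.4, 29.2, 87.8)
```

View pics/w4.png

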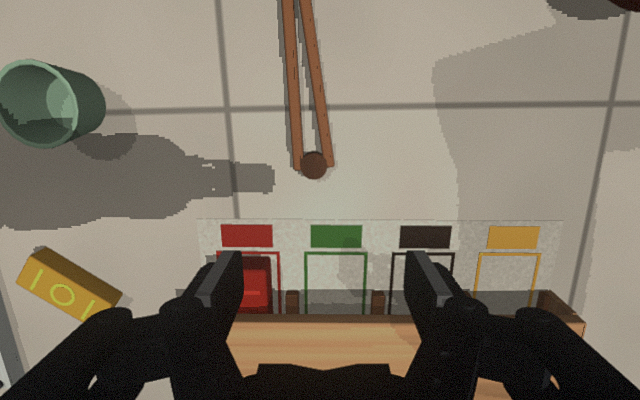

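```bash
python3 -m handwheel '[-0.004,0,-0.05,0,0,0,0.068, -0.008,0,-0.1,0,0,0,0.068, -0.012,0,-0.15,0,0,0,0.068, -0.016,0,-0.2,0,0,0,0.068, -0.02,0,-0.25,0,0,0,0.068]'
python3 -m handwheel '[-0.002,0,-0.05,0,0,0,0.068, -0.004,0,-0.1,0,0,0,0.068, -0.006,0,-0.15,0,0,0,0.068, -0.006,0,-0.18,0,0,0,0.068, -0.006,0,-0.18,0,0,0,0.068]'
python3 look.py w5 36
```

```text
time: 8.6
tcp_pos: [412.2, -134.4, 153.8]
ee_rot: [-1.571, 0.018, -0.017]
force: [1.5, 0.6, 0.3]
opening: 68.0
time: 9.1
tcp_pos: [402.0, -316.4, 153.3]
ee_rot: [-1.572, 0.023, -0.022]
force: [-0.5, 0.2, 1.3]
opening: 67.9
tcp [ 402.  -316.4  153.3] t 9.1 yaw -1.64
green box (282, 168, 61, 134) (440.6, -326.7, 112.8, 45.5, -1.6)
yellow box (497, 276, 94, 63) (518.9, -132.2, 91.6, 32.8, 52.4)
yellow box (387, 308, 35, 70) (541.9, -251.0, 71.9, 29.2, -1.4)
yellow box (131, 157, 26, 26) (381.6, -451.2, 18.9, 18.9, 56.3)
```

View pics/w5.png

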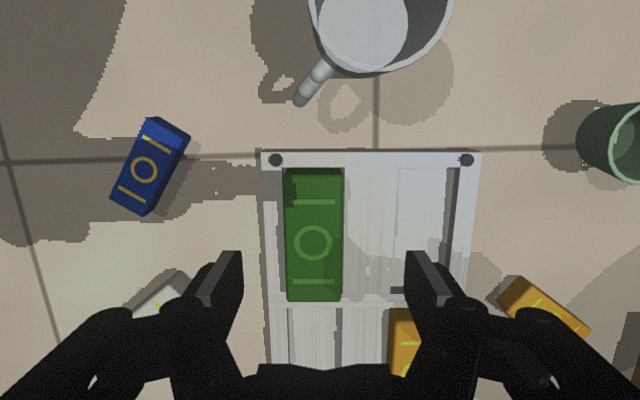

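Run:
```python
from h import *
print(cast('wrist',[[375,72]],95).round(),cast('wrist',[[298,103]],80).round(),cast('wrist',[[298,103]],40).round())
```

```text
[[ 320. -285.   95.]] [[ 336. -328.   80.]] [[ 337. -331.   40.]]
```

```bash
python3 -m handwheel '[0.001,0.03,-0.01,0,0,0,0.068, 0.001,0.07,-0.01,0,0,0,0.068, 0.001,0.1,-0.01,0,0,0,0.068, 0.001,0.115,-0.01,0,0,0,0.068, 0.001,0.12,-0.01,0,0,0,0.068]'
python3 -m handwheel '[0,0.006,0,0,0,0,0.068, 0,0.012,0,0,0,0,0.068, 0,0.013,0,0,0,0,0.068]'
```

```text
time: 9.65
tcp_pos: [402.0, -319.0, 31.8]
ee_rot: [-1.567, 0.019, -0.012]
force: [-0.8, 0.1, 0.5]
opening: 68.3
time: 9.95
tcp_pos: [404.1, -321.0, 21.5]
ee_rot: [-1.571, 0.016, -0.016]
force: [-0.4, -0.2, 0.2]
opening: 68.0
```

```bash
python3 -m handwheel '[0,0.001,-0.005,0,0,0,0.068, 0,0.001,-0.005,0,0,0,0.068, 0,0.001,-0.005,0,0,0,0.068, 0,0.001,-0.005,0,0,0,0.04, 0,0.001,-0.005,0,0,0,0.04]' 60
python3 -m handwheel '[0,0,0,0,0,0,0.04, 0,0,0,0,0,0,0.04, 0,0,0,0,0,0,0.04, 0,-0.02,0,0,0,0,0.04, 0,-0.04,0,0,0,0,0.04]'
python3 -m handwheel '[0,-0.04,0,0,0,0,0.04, 0,-0.09,0.04,0,0,0,0.04, 0,-0.09,0.09,0,0,0,0.04, -0.005,-0.09,0.14,0,0,0,0.04, -0.01,-0.09,0.19,0,0,0,0.04]'
```

```text
time: 10.45
tcp_pos: [404.1, -326.2, 21.2]
ee_rot: [-1.571, 0.015, -0.017]
force: [1.0, -0.3, -1.3]
opening: 44.2
time: 10.95
tcp_pos: [402.7, -325.0, 59.6]
ee_rot: [-1.569, 0.018, -0.014]
force: [1.0, 0.1, -1.3]
opening: 44.2
time: 11.45
tcp_pos: [398.1, -144.3, 150.5]
ee_rot: [-1.571, 0.017, -0.018]
force: [0.7, 1.8, -1.3]
opening: 44.4
```

```bash
python3 -m handwheel '[0.004,0,0.05,0,0,0,0.04, 0.009,0,0.1,0,0,0,0.04, 0.014,0,0.15,0,0,0,0.04, 0.019,0,0.2,0,0,0,0.04, 0.024,0,0.24,0,0,0,0.04]'
python3 -m handwheel '[0.002,0,0.015,0,0,0,0.04, 0.002,0,0.027,0,0,0,0.04, 0.002,0,0.027,0,0,4,0.04, 0.002,0,0.027,0,0,8,0.04, 0.002,0,0.027,0,0,8,0.04]'
```

```text
time: 11.95
tcp_pos: [426.6, 96.1, 149.9]
ee_rot: [-1.571, 0.016, -0.014]
force: [-0.0, -0.4, -1.5]
opening: 44.4
time: 12.45
tcp_pos: [430.9, 120.1, 149.4]
ee_rot: [-1.567, 0.128, 0.094]
force: [0.4, 0.4, -1.6]
opening: 44.8
```

```bash
python3 -m handwheel '[0.005,0.036,0.007,0,0,0,0.04, 0.01,0.07,0.007,0,0,0,0.04, 0.014,0.1,0.007,0,0,0,0.04, 0.0155,0.111,0.007,0,0,0,0.04, 0.016,0.115,0.007,0,0,0,0.04]'
python3 -m handwheel '[0,0,0,0,0,0,0.04]'
python3 - <<'E'
from h import *
im=robot.camera('side'); cv2.imwrite('pics/s2.png',cv2.resize(im[200:350,220:420],None,fx=4,fy=4,interpolation=cv2.INTER_CUBIC))
print(todl([468,126.5,29.5]).round(4))
E
```

```text
time: 12.95
tcp_pos: [428.5, 126.8, 33.4]
ee_rot: [-1.567, 0.128, 0.095]
force: [0.3, 0.6, -1.9]
opening: 44.4
time: 13.05
tcp_pos: [430.1, 127.4, 34.7]
ee_rot: [-1.566, 0.126, 0.093]
force: [0.7, 0.5, -0.5]
opening: 44.3
[ 0.0377  0.0007 -0.0003]
```

View pics/s2.png

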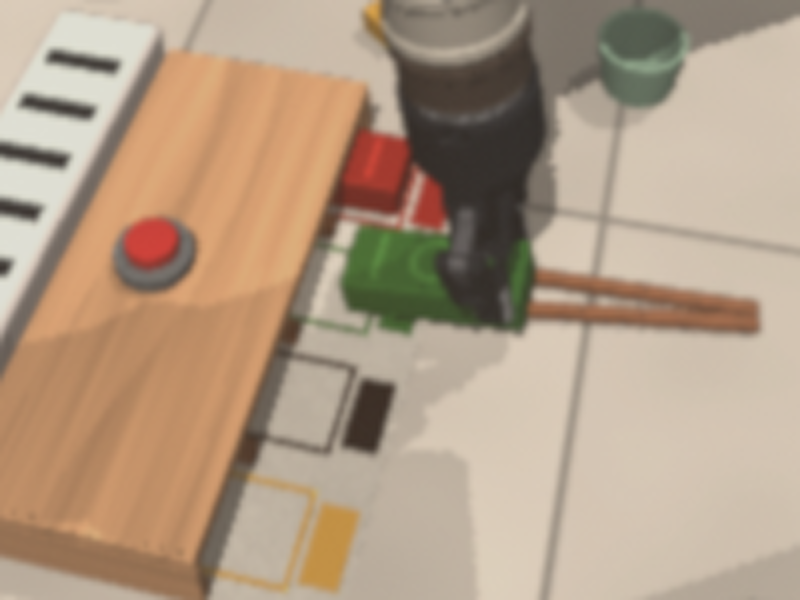

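```bash
python3 -m handwheel '[0.006,0.0015,0,0,0,0,0.04, 0.011,0.0023,0,0,0,0,0.04, 0.02,0.0015,0,0,0,0,0.04, 0.03,0.0005,0,0,0,0,0.04, 0.038,0,0,0,0,0,0.04]'
python3 -m handwheel '[0,0,0,0,0,0,0.04]'
```

```text
time: 13.6
tcp_pos: [469.2, 126.9, 29.1]
ee_rot: [-1.566, 0.125, 0.092]
force: [-0.9, 0.1, -1.4]
opening: 44.4
time: 13.7
tcp_pos: [469.4, 126.9, 28.9]
ee_rot: [-1.566, 0.125, 0.092]
force: [-0.5, -0.5, -1.9]
opening: 44.3
```

```bash
python3 -m handwheel '[0.0004,0.0027,0,0,0,-2,0.04, 0.0008,0.0054,0,0,0,-4,0.04, 0.0012,0.008,0,0,0,-6,0.04, 0.0015,0.0107,0,0,0,-8,0.04, 0.0015,0.0107,0,0,0,-8,0.04]'
python3 -m handwheel '[0.01,0,0,0,0,0,0.04, 0.02,0,0,0,0,0,0.04, 0.03,0,0,0,0,0,0.04, 0.04,0,0,0,0,0,0.04, 0.046,0,0,0,0,0,0.04]'
python3 -m handwheel '[0.003,0,0,0,0,0,0.04, 0.006,0,0,0,0,0,0.04, 0.008,0,0,0,0,0,0.04, 0.01,0,0,0,0,0,0.04, 0.011,0,0,0,0,0,0.04]'
```

```text
time: 14.2
tcp_pos: [465.5, 126.5, 17.7]
ee_rot: [-1.571, 0.018, -0.014]
force: [0.1, 0.1, -1.5]
opening: 44.5
time: 14.7
tcp_pos: [515.4, 125.8, 18.2]
ee_rot: [-1.57, 0.016, -0.017]
force: [0.4, 0.2, -1.8]
opening: 44.2
time: 15.2
tcp_pos: [524.5, 125.6, 18.2]
ee_rot: [-1.571, 0.016, -0.016]
force: [-0.4, -0.1, -1.2]
opening: 44.2
```

```bash
python3 -m handwheel '[0.001,0.001,0,0,0,0,0.04, 0.002,0.002,0,0,0,0,0.04, 0.003,0.003,0,0,0,0,0.04, 0.004,0.003,0,0,0,0,0.04, 0.004,0.003,0,0,0,0,0.04]'
```

```text
time: 15.7
tcp_pos: [525.1, 125.6, 15.1]
ee_rot: [-1.571, 0.021, -0.011]
force: [-9.4, 0.2, 6.5]
opening: 44.6
```

```bash
python3 -m handwheel '[0,0,0,0,0,0,0.056, 0,0,0,0,0,0,0.056, 0,0,0,0,0,0,0.056, 0,-0.03,0,0,0,0,0.056, 0,-0.07,0,0,0,0,0.056]'
python3 -m handwheel '[-0.01,-0.04,0,0,0,0,0.068, -0.02,-0.07,-0.04,0,0,0,0.068, -0.02,-0.07,-0.08,0,0,0,0.068, -0.02,-0.07,-0.12,0,0,0,0.068, -0.02,-0.07,-0.16,0,0,0,0.068]'
python3 -m handwheel '[0,0,-0.05,0,0,0,0.068, 0,0,-0.1,0,0,0,0.068, 0,0,-0.14,0,0,0,0.068, 0,0,-0.18,0,0,0,0.068, 0,0,-0.2,0,0,0,0.068]'
python3 look.py w6 36
```

```text
time: 16.2
tcp_pos: [527.0, 125.0, 83.8]
ee_rot: [-1.572, 0.02, -0.013]
force: [0.3, -0.1, 0.5]
opening: 56.3
time: 16.7
tcp_pos: [505.9, -35.5, 156.2]
ee_rot: [-1.571, 0.013, -0.018]
force: [0.8, -0.8, -0.8]
opening: 68.5
time: 17.2
tcp_pos: [501.2, -237.8, 155.4]
ee_rot: [-1.572, 0.018, -0.02]
force: [-0.0, 0.3, -0.4]
opening: 68.2
tcp [ 501.2 -237.8  155.4] t 17.2 yaw -1.38
yellow box (297, 204, 59, 128) (570.3, -238.4, 115.4, 45.6, -1.4)
yellow box (418, 173, 102, 88) (526.9, -125.6, 83.6, 31.9, 52.1)
yellow box (605, 240, 35, 146) (627.7, 19.8, 153.2, 31.2, 13.8)
yellow box (13, 216, 36, 34) (531.1, -475.3, 28.5, 28.3, -54.8)
yellow box (5, 23, 28, 30) (386.9, -447.1, 19.3, 18.7, 87.6)
```

View pics/w6.png

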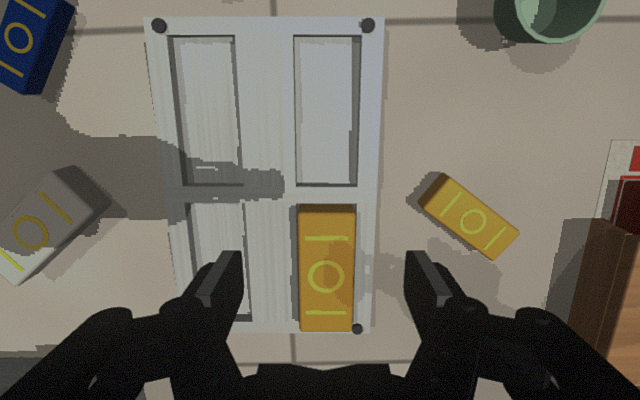

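```bash
python3 -m handwheel '[0.033,0.01,0,0,0,0,0.068, 0.033,0.05,0,0,0,0,0.068, 0.033,0.09,0,0,0,0,0.068, 0.033,0.11,0,0,0,0,0.068, 0.033,0.12,0,0,0,0,0.068]'
python3 -m handwheel '[0,0.006,0,0,0,0,0.068, 0,0.012,0,0,0,0,0.068, 0,0.013,0,0,0,0,0.068]'
```

```text
time: 17.75
tcp_pos: [532.7, -233.7, 32.5]
ee_rot: [-1.569, 0.019, -0.013]
force: [0.2, 0.2, -0.2]
opening: 68.0
time: 18.05
tcp_pos: [534.8, -234.9, 22.8]
ee_rot: [-1.571, 0.015, -0.017]
force: [0.1, -0.3, -0.6]
opening: 68.0
```

```bash
python3 -m handwheel '[0,0.002,-0.003,0,0,0,0.068, 0,0.002,-0.003,0,0,0,0.068, 0,0.002,-0.003,0,0,0,0.068, 0,0.002,-0.003,0,0,0,0.04, 0,0.002,-0.003,0,0,0,0.04]' 60
python3 -m handwheel '[0,0,0,0,0,0,0.04, 0,0,0,0,0,0,0.04, 0,0,0,0,0,0,0.04, 0,-0.02,0,0,0,0,0.04, 0,-0.04,0,0,0,0,0.04]'
python3 -m handwheel '[0,-0.04,0,0,0,0,0.04, 0,-0.09,0,0,0,0,0.04, -0.05,-0.09,0,0,0,0,0.04, -0.1,-0.09,0,0,0,0,0.04, -0.12,-0.09,0.03,0,0,0,0.04]'
```

```text
time: 18.55
tcp_pos: [534.5, -237.8, 21.1]
ee_rot: [-1.571, 0.015, -0.017]
force: [0.1, -0.6, -1.2]
opening: 44.3
time: 19.05
tcp_pos: [532.8, -237.0, 59.0]
ee_rot: [-1.569, 0.019, -0.013]
force: [0.3, -0.8, -0.8]
opening: 44.1
time: 19.55
tcp_pos: [410.5, -206.4, 149.5]
ee_rot: [-1.571, 0.023, -0.018]
force: [1.9, 1.3, -2.0]
opening: 44.4
```

```bash
python3 -m handwheel '[0,0,0.05,0,0,0,0.04, 0.001,0,0.1,0,0,0,0.04, 0.002,0,0.15,0,0,0,0.04, 0.003,0,0.2,0,0,0,0.04, 0.004,0,0.25,0,0,0,0.04]'
python3 -m handwheel '[0,0,0.05,0,0,0,0.04, 0.001,0,0.1,0,0,0,0.04, 0.002,0,0.15,0,0,0,0.04, 0.003,0,0.2,0,0,0,0.04, 0.004,0,0.241,0,0,0,0.04]'
python3 -m handwheel '[0,0,0,0,0,0,0.04, 0,0,0,0,0,0,0.04]'
python3 look.py w7 0
```

```text
time: 20.05
tcp_pos: [422.9, 46.4, 149.7]
ee_rot: [-1.571, 0.017, -0.016]
force: [1.6, 0.1, -2.1]
opening: 44.2
time: 20.55
tcp_pos: [431.9, 288.0, 149.4]
ee_rot: [-1.571, 0.016, -0.014]
force: [0.5, -0.7, -1.8]
opening: 44.8
time: 20.75
tcp_pos: [431.7, 285.8, 149.0]
ee_rot: [-1.573, 0.016, -0.013]
force: [-0.1, -0.2, -2.0]
opening: 44.5
tcp [431.7 285.8 149. ] t 20.75 yaw -1.04
red box (17, 238, 95, 90) (526.2, 37.7, 93.4, 88.5, -0.7)
red box (372, 0, 96, 18) (300.8, 358.5, 70.6, 11.6, 89.4)
green box (109, 238, 79, 85) (524.6, 119.3, 87.6, 72.4, -1.6)
yellow box (258, 222, 127, 149) (547.1, 280.3, 157.6, 123.5, -1.0)
yellow box (0, 306, 115, 39) (570.9, 20.3, 123.8, 42.0, -89.1)
yellow box (0, 350, 74, 50) (618.9, -27.1, 109.1, 49.7, -52.9)
yellow box (175, 374, 26, 26) (643.4, 144.5, 29.0, 26.9, -17.5)
```

View pics/w7.png

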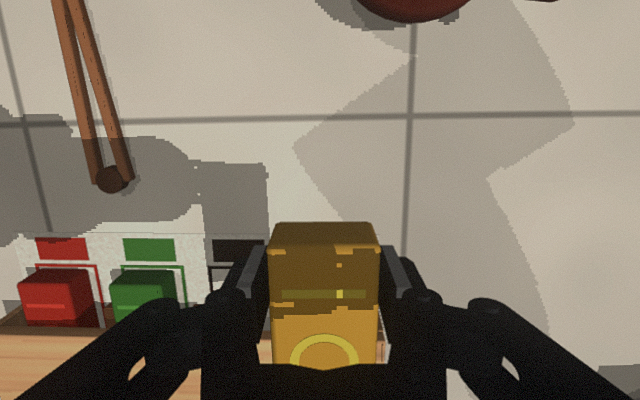

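Run:
```python
from h import *
print(cast('wrist',[[36,238],[86,238],[38,261],[88,260],[123,238],[173,238],[125,261],[175,260]],0).round(1)[:,:2])
```

```text
[[479.1  24.6]
 [479.8  70.7]
 [501.8  20.6]
 [501.3  68. ]
 [480.3 104.4]
 [481.1 149.5]
 [502.8 102.2]
 [502.5 148.2]]
```

```bash
python3 -m handwheel '[0,0.04,0.003,0,0,0,0.04, 0,0.08,0.003,0,0,0,0.04, 0,0.11,0.003,0,0,0,0.04, 0,0.126,0.003,0,0,0,0.04, 0,0.13,0.003,0,0,0,0.04]'
python3 -m handwheel '[0,0,0,0,0,0,0.04, 0,0,0,0,0,0,0.04]'
```

```text
time: 21.3
tcp_pos: [431.0, 285.3, 17.8]
ee_rot: [-1.574, 0.022, -0.014]
force: [-0.1, -0.7, -1.2]
opening: 44.6
time: 21.5
tcp_pos: [433.9, 288.3, 21.4]
ee_rot: [-1.57, 0.016, -0.018]
force: [0.9, -0.4, -0.7]
opening: 44.2
```

```bash
python3 -m handwheel '[0,0.003,-0.001,0,0,0,0.04, 0.015,0.003,-0.001,0,0,0,0.04, 0.035,0.003,-0.001,0,0,0,0.04, 0.055,0.003,-0.001,0,0,0,0.04, 0.073,0.003,-0.001,0,0,0,0.04]'
python3 -m handwheel '[0.007,0,0,0,0,0,0.04, 0.011,0,0,0,0,0,0.04, 0.014,0,0,0,0,0,0.04, 0.016,0,0,0,0,0,0.04, 0.018,0,0,0,0,0,0.04]'
```

```text
time: 22.0
tcp_pos: [507.4, 286.3, 18.3]
ee_rot: [-1.57, 0.014, -0.018]
force: [0.5, -0.3, -2.1]
opening: 44.6
time: 22.5
tcp_pos: [523.3, 285.6, 17.2]
ee_rot: [-1.571, 0.016, -0.015]
force: [0.2, -0.4, -1.7]
opening: 44.4
```

```bash
python3 -m handwheel '[0.002,0,0,0,0,0,0.04, 0.004,0.001,0,0,0,0,0.04, 0.005,0.002,0,0,0,0,0.04, 0.006,0.0025,0,0,0,0,0.04, 0.007,0.0025,0,0,0,0,0.04]'
```

```text
time: 23.0
tcp_pos: [529.1, 285.5, 14.9]
ee_rot: [-1.571, 0.019, -0.013]
force: [-7.2, -0.2, 6.5]
opening: 44.5
```

```bash
python3 -m handwheel '[0,0,0,0,0,0,0.056, 0,0,0,0,0,0,0.056, 0,0,0,0,0,0,0.056, 0,-0.03,0,0,0,0,0.056, 0,-0.07,0,0,0,0,0.056]'
python3 -m handwheel '[-0.02,-0.04,-0.02,0,0,0,0.02, -0.04,-0.08,-0.05,0,0,0,0, -0.05,-0.11,-0.09,0,0,0,0, -0.05,-0.11,-0.12,0,0,0,0, -0.05,-0.11,-0.12,0,0,0,0]' 20
python3 look.py w8 30
python3 - <<'E'
from h import *
cv2.imwrite('pics/top1.png',robot.camera('top'))
E
```

```text
time: 23.5
tcp_pos: [529.1, 284.3, 82.8]
ee_rot: [-1.574, 0.02, -0.012]
force: [0.8, 0.6, 0.1]
opening: 56.3
time: 24.0
tcp_pos: [478.9, 163.6, 197.0]
ee_rot: [-1.571, 0.016, -0.023]
force: [0.1, 1.5, -0.1]
opening: 0.0
tcp [478.9 163.6 197. ] t 24.0 yaw -1.43
red box (171, 172, 70, 78) (510.5, 51.1, 74.8, 64.8, -1.3)
green box (259, 172, 59, 78) (512.5, 129.6, 74.6, 53.5, -1.5)
green box (0, 378, 44, 22) (708.9, -177.2, 46.2, 25.4, 61.3)
yellow box (341, 172, 173, 163) (579.5, 271.9, 191.4, 141.2, 28.3)
yellow box (0, 195, 95, 75) (526.4, -102.6, 85.4, 46.8, 52.6)
yellow box (148, 268, 139, 62) (604.8, 55.4, 135.0, 69.7, 87.2)
yellow box (145, 235, 161, 30) (546.8, 66.6, 154.2, 29.4, -89.4)
yellow box (426, 345, 29, 28) (680.5, 282.4, 46.9, 12.9, 51.8)
```

View pics/w8.png

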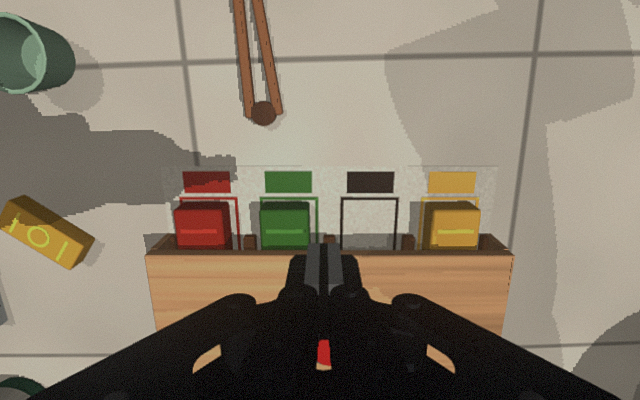

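Run:
```python
import cv2
im=cv2.imread('pics/w8.png')[165:255,160:500]; im=cv2.convertScaleAbs(im,alpha=1.5)
a=cv2.resize(im[:,:170],None,fx=4.6,fy=3.2,interpolation=cv2.INTER_NEAREST);b=cv2.resize(im[:,170:],None,fx=4.6,fy=3.2,interpolation=cv2.INTER_NEAREST)
cv2.imwrite('pics/c8.png',cv2.vconcat([a,b]))
```

```text
(no output)
```

View pics/c8.png

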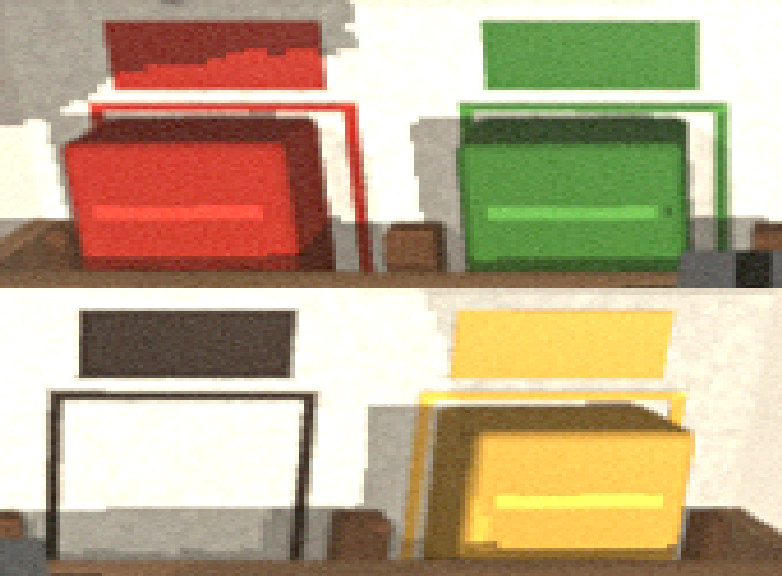

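```bash
python3 - <<'E'
from h import *
im=cv2.imread('pics/w8.png'); print(cast('wrist',[[323,355]],62).round(1))
t=cv2.imread('pics/top1.png')
for k in blobs(t,'red',20): 
    print(k.reshape(-1,2).mean(0).round(), rect('top',k,62)[:4], rect('top',k,30)[:5])
E
python3 -m handwheel '[0.05,0,0,0,0,0,0, 0.1,0,0,0,0,0,0, 0.14,0.02,0.003,0,0,0,0, 0.15,0.06,0.003,0,0,0,0, 0.15,0.1,0.003,0,0,0,0]'
python3 -m handwheel '[0,0,0,0,0,0,0, 0,0,0,0,0,0,0]'
```

```text
[[642.4 161.5  62. ]]
[200. 272.] (250.0, 355.8, 80.5, 74.7) (246.2, 363.9, 82.1, 76.2, -0.1)
[295. 197.] (508.0, 38.3, 60.8, 47.3) (509.3, 40.1, 62.0, 48.3, -0.3)
[258. 161.] (630.6, 161.8, 30.6, 27.2) (634.4, 166.0, 31.3, 27.8, 89.7)
time: 24.6
tcp_pos: [631.1, 167.8, 92.1]
ee_rot: [-1.57, 0.014, -0.017]
force: [-0.0, -0.0, -0.4]
opening: 0.2
time: 24.8
tcp_pos: [627.4, 167.2, 93.3]
ee_rot: [-1.572, 0.018, -0.012]
force: [0.3, 0.1, 1.2]
opening: 0.2
```

```bash
python3 -m handwheel '[0.002,0.01,-0.004,0,0,0,0, 0.002,0.016,-0.004,0,0,0,0, 0.002,0.02,-0.004,0,0,0,0, 0.002,0.022,-0.004,0,0,0,0, 0.002,0.024,-0.004,0,0,0,0]'
python3 -m handwheel '[0,0.001,0,0,0,0,0, 0,0.002,0,0,0,0,0, 0,0.003,0,0,0,0,0, 0,0.004,0,0,0,0,0, 0,0.004,0,0,0,0,0]'
```

```text
time: 25.3
tcp_pos: [630.6, 162.4, 71.6]
ee_rot: [-1.57, 0.015, -0.017]
force: [-1.4, 1.1, 2.9]
opening: 0.3
time: 25.8
tcp_pos: [630.6, 162.4, 68.1]
ee_rot: [-1.57, 0.015, -0.017]
force: [-3.1, 0.7, 8.4]
opening: 0.1
```

```bash
python3 -m handwheel '[0,0.001,0,0,0,0,0, 0,0.002,0,0,0,0,0, 0,0.003,0,0,0,0,0, 0,0.003,0,0,0,0,0, 0,0.003,0,0,0,0,0]'
```

```text
time: 26.3
tcp_pos: [630.7, 162.5, 67.8]
ee_rot: [-1.57, 0.014, -0.018]
force: [-8.4, -2.0, 19.4]
opening: 0.1
```

```bash
python3 -m handwheel '[0,-0.01,0,0,0,0,0, 0,-0.03,0,0,0,0,0, 0,-0.06,0,0,0,0,0, 0,-0.1,0,0,0,0,0, -0.03,-0.13,0,0,0,0,0]'
python3 -m handwheel '[-0.05,0,0,0,0,0,0, -0.1,0,0,0,0,0,0, -0.12,0,0,0,0,0,0, -0.12,0,0,0,0,0,0, -0.12,0,0,0,0,0,0]'
python3 look.py w9 30
python3 - <<'E'
from h import *
cv2.imwrite('pics/side9.png',robot.camera('side'))
a=cv2.imread('pics/w9.png')
cv2.imwrite('pics/f9.png',cv2.vconcat([cv2.resize(a,(400,250)),cv2.resize(cv2.imread('pics/side9.png'),(400,250))]))
E
```

```text
time: 26.8
tcp_pos: [603.0, 163.1, 194.5]
ee_rot: [-1.57, 0.015, -0.02]
force: [0.2, 0.7, 0.6]
opening: 0.1
time: 27.3
tcp_pos: [481.0, 165.8, 194.0]
ee_rot: [-1.57, 0.015, -0.017]
force: [-0.3, -0.3, 0.5]
opening: -0.0
tcp [481.  165.8 194. ] t 27.3 yaw -1.15
red box (169, 170, 69, 79) (510.3, 51.9, 74.7, 63.5, -1.1)
red box (316, 339, 15, 28) (668.1, 161.2, 33.8, 14.7, -1.3)
green box (256, 170, 60, 79) (511.9, 129.9, 74.5, 53.9, -1.2)
green box (0, 378, 45, 22) (710.7, -171.0, 46.7, 24.6, 55.5)
yellow box (345, 171, 168, 164) (578.4, 272.6, 189.9, 139.4, 28.5)
yellow box (0, 193, 90, 76) (526.8, -102.2, 84.7, 46.9, 52.5)
yellow box (143, 269, 144, 64) (607.2, 57.1, 137.9, 71.4, 87.5)
yellow box (140, 233, 166, 30) (547.5, 68.4, 156.6, 29.7, 89.1)
```

View pics/w9.png

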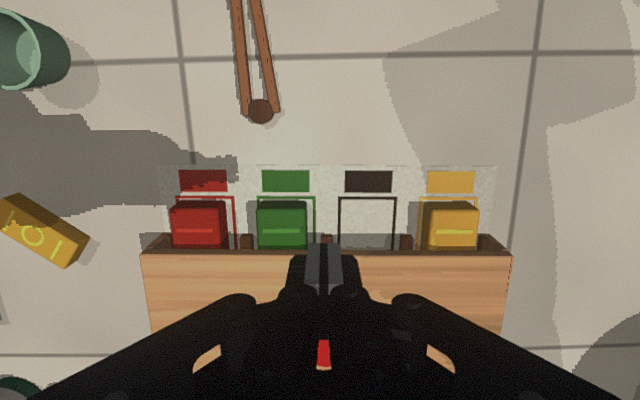

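View pics/side9.png

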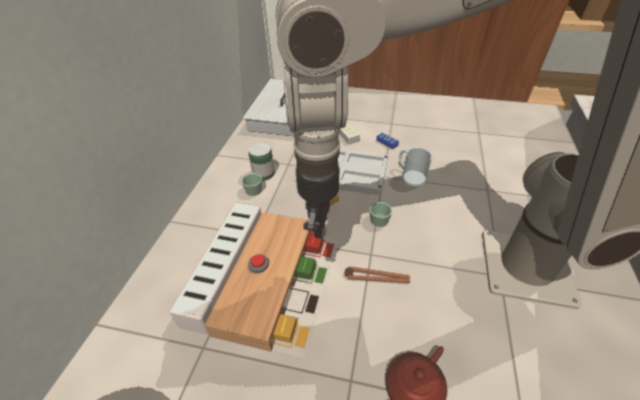

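All three bricks are still home after the press. The button is back up and the teaware is where it was, so I'm handing in.

```bash
python3 -c "
from workcell import robot
robot.sign_off(); print(robot.get_state()['time'])"
```

```text
the job is handed in; nothing more can be done
the job is handed in; nothing more can be done
```

The job is handed in, at about 27 s of robot time. Three bricks were in the mould (red, green and yellow; dark was absent). I slid each one under the board into the bay of its own colour until it pressed on the back stop with 7–11 N. The small yellow look-alike and the blue and white ones were left alone.

I then pressed the fan button with closed fingers. At TCP height 68 mm it stopped moving while the force rose to 19 N, so it was fully down. I then lifted off.

- **Last check:** the final wrist and side views showed all three bricks home inside their outlines, the button released, and no visible change in the teaware. No brick was seen knocked aside during the run.
- **Small deviation:** the bricks sit about 2–3 mm to the right (-y) of their bay centres, but still inside the outlines.
- **Not measured:** I did not read the button's travel directly; full travel is inferred from the force.

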